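# Close up a bobbin in a stacking bayonet jar

## Task

Put the stacking jar together on its fixed dock: set the open cup on the dock and lock it with a clockwise quarter-turn as far as it goes, then put the bobbin in the cup, then set the lid on the cup and lock it with a clockwise quarter-turn as far as it goes. Each part drops fully down with its two lugs through the two gaps of the mouth below before it is turned. Leave the wax, the chalk and the clip where they lie.

Things in the scene. Friction and masses are not known exactly. Their poses are not given: they have to be found in the camera images.
- dock_mouth (a point): centre of the fixed dock's mouth, level with its rim, 24 mm above the table; z up. The dock is an aluminium collar 54 mm across on a plywood board 110 x 110 x 10 mm. Bore 49 mm, open 14 mm down. Two tabs 4.5 mm thick, level with the rim, 80 degrees wide each, on the +y and -y sides, narrow it to 38 mm. The gaps (100 degrees each) lie on the +x and -x sides, where the board has dark marks
- cup_mid (a point): loose open aluminium cup, 56 mm across, 55.5 mm high, 0.18 kg, starts standing upright on its foot; z up. The point is on its axis, in the middle of its 44 mm high barrel: 33.5 mm above the foot's bottom, 22 mm above the shoulder (barrel's underside), 22 mm below the rim. The shoulder rests on the dock's rim when seated: then this point is 22 mm above dock_mouth
- cup_rim (a point): centre of the cup's mouth, level with its rim (axes as cup_mid). The mouth has the same bore, tabs (+y and -y sides), gaps (+x and -x sides) and stops as the dock's. The inner floor is 28 mm below the rim
- cup: the cup, origin at the bottom of its foot. Bayonet foot: a neck 34 mm across, 11.5 mm long under the shoulder; at its very bottom two lugs 4.5 mm thick, 48 degrees wide, stick out to 45 mm across on the cup's +x and -x sides (in line with the gaps in its mouth), marked by thin dark lines low on the barrel
- lid: the lid, origin at the bottom of its foot, which is the same bayonet foot as the cup's, lugs on the lid's +x and -x sides, marked by thin dark lines on the disc's edge. Bayonet use: enter with lugs in the gaps (x axes in line, either way round, 20 degrees to spare) until the shoulder rests on the rim; then turn clockwise seen from above
- bayonet (a point): bottom of the dock's bore, on its axis, 14 mm below dock_mouth, same axes. In both joints the lugs run under the tabs with 2.5 mm play in height, 2 mm all round, to a stop about 80 degrees clockwise of the way in. It turns freely, does not click and stays where it is left; locked from 65 degrees on, but turn it to the stop, a grip that slips there is harmless
- lid_knob (a point): loose lid, 53.5 mm high, 0.12 kg, starts upright on its foot: aluminium disc 56 mm across, 8 mm thick, with a round wooden knob 32 mm across, 34 mm tall; z up. The point is on the axis at the knob's half height: 17 mm above the disc's top, 25 mm above the shoulder (disc's underside), 36.5 mm above the foot's bottom. Seated on the cup it is 47 mm above cup_mid
- bobbin_mid (a point): centre (half-way up) of the loose metal bobbin with pale thread, 25 mm across, 12 mm high, 20 g, lying flat on the table; z is its axis. Let go with its underside in the cup's mouth it falls flat to the cup's floor; there its centre is about level with cup_mid
- wax_mid (a point): centre of a loose block of beeswax, 30 x 46 x 19 mm, a bystander
- chalk_mid (a point): centre of a loose flat piece of tailor's chalk, 40 x 49 x 8 mm, a bystander
- clip_mid (a point): centre of a loose black spring clip, 32 x 40 x 19 mm, a bystander

How it is judged:
On the way, in this order (a step that is already met when the one before it is completed fails the run):
1. the cup is down on the dock and turned to its lock (horizontal distance between cup_mid and dock_mouth below 0.005 m and z of cup_mid in the frame of dock_mouth between 0.018 and 0.0255 m and angle between cup_mid's own z axis and vertical below 0.09 rad and angle between the x axis of cup_mid and the x axis of dock_mouth, either way round above 1.13 rad), for 0.2 s.
2. the bobbin lies in the locked cup (all of step 1 and horizontal distance between bobbin_mid and cup_mid below 0.018 m and z of bobbin_mid in the frame of cup_mid between -0.008 and 0.008 m), for 0.2 s.
3. the lid is down on the cup and turned to its lock (all of step 2 and horizontal distance between lid_knob and cup_mid below 0.006 m and z of lid_knob in the frame of cup_mid between 0.043 and 0.0505 m and angle between lid_knob's own z axis and vertical below 0.09 rad and angle between the x axis of lid_knob and the x axis of cup_mid, either way round above 1.13 rad), for 0.2 s.
At the end, for the whole second after the job is handed in: Cup down on the dock (to 3.5 mm, centred to 5 mm) and lid down on the cup (3.5 mm, 6 mm), both upright to 5 degrees, at rest and turned at least 65 degrees from their way in; bobbin in the cup within 18 mm of its axis, its centre within 8 mm of cup_mid's height (all of step 3 and linear speed of each of cup, lid below 0.02 m/s); the robot touches nothing.
It fails at once if the wax is pushed more than 25 mm from where it lay (distance of wax_mid from where it was at the start of the episode above 0.025 m).
It fails at once if the chalk is pushed more than 25 mm from where it lay (distance of chalk_mid from where it was at the start of the episode above 0.025 m).
It fails at once if the clip is pushed more than 25 mm from where it lay (distance of clip_mid from where it was at the start of the episode above 0.025 m).
It also fails if it takes over 69 s, if anything falls off the work surface, if the arm or the gripper's body presses on something with over 40 N, if the wrist force passes 120 N, or if a joint passes its speed limit or range.

## Robot

A 6-joint arm with a two-finger parallel gripper is mounted at the origin on the work surface; the furniture and walls round the work are solid. World frame = base frame: x ahead of the robot, y to its left, z up, the work surface at z = 0. Lengths are in m, angles in rad, forces in N, time in s.
With the tool pointing down it reaches from about 0.325 to 0.9 m from the base axis. Payload 6.1 kg.
Tool frame: the origin (TCP) lies on the centre line of the jaws, within the pads' length; the fingertips stand 25 mm ahead of it and the grasp point (between the pads) lies 6 mm ahead of it; z points along the fingers, y is the line along which they close (so a half turn about z gives the same grasp; the last joint's range is limited). The gripper opens to 87 mm and grips with 3 to 60 N. Pads are 19 mm wide; open, the fingers measure 117 mm over their backs; the gripper's body (75 mm by 190 mm) begins 51 mm behind the grasp point.
Start: joints at [0.989, 0.22, 1.526, -0, 1.395, -0.126], TCP at [0.275, 0.561, 0.248] pointing down, gripper open.
Joint ranges: [-2.98, 2.98], [-0.91, 2.08], [0.09, 2.57], [-1.24, 4.39], [0.2, 2.65], [-2.68, 2.68]. Speed limits (rad/s): [2.57, 2.57, 3.01, 3.14, 3.14, 3.14].

## Interface

Orientations are given as a unit quaternion [w, x, y, z].
In Python, from rig import bot, eyes gives the robot as it stands.
- The arm moves only by the tool drive_tool, never from a script. Its arguments are lists of equal length, an entry for each row: "rot": the turn, a rotation vector about the tool's x, y, z in rad, a list of three; "xyz": the shift along the tool's x, y, z in mm, a list of three; "gripper": the finger opening in mm, from 0 to 87. In form: {"rot": [[rx, ry, rz], ...], "xyz": [[x, y, z], ...], "gripper": [gripper, ...]}. A call has 1 to 12 rows; each row is the pose to reach, as a shift and turn from the pose commanded when the call began, along the tool's axes at that moment; what a row does not reach only later rows make up. A row lasts 1/12 s, in which the tool goes at most 41.7 mm and 7.16 degrees, less where a joint would pass 70% of its speed; a pose out of reach is approached as far as the arm can. A call with a gripper value outside its range is refused whole. The fingers move at their own pace and stop on an object; "force" is the grip in N (left out, the last holds). Time passes only in rows, so rows that repeat a pose let the fingers close. It gives the time, the measured TCP pose, the force, the opening and the grip force at its end, in the units of the state.
- bot.observe(): the state, without advancing time (a new reading comes with each control period).
- eyes.capture(name): name is "side" or "top"; returns (picture, depth): 384x512x3 uint8, red, green, blue; 384x512 float32, m along the optical axis (not along the pixel's ray), 0 where there is no reading.
- eyes.camera_params(name): a dict with "fx", "fy", "cx", "cy" (pixels), "D" ([k1, k2, p1, p2, k3] as OpenCV has them; the pictures are not rectified), "R" (3x3) and "t" (3): a world point X has camera coordinates R X + t. Camera axes: x right, y down, z forward; pixel columns grow to the right and rows downward; lengths in m; the calibration is good to about 2 mm. A picture is of the moment at which its call begins. camera_params takes no time and is no camera call.
- bot.close_job(): hands the job in; it is judged then, once.
The state is a dict: "t": time; "qpos": joint angles; "qvel": joint speeds; "tau": joint torques, N m; "tool_pos": TCP position; "ee_rot": TCP orientation; "force": force on the tool from outside, world axes, zero at the start; "torque": the same for the moment, N m; "finger_gap": opening from 0.0 (shut) to 1.0 (fully open); "grip_force": force on a finger pad.
Only numpy, scipy, OpenCV 4.12 (cv2) and the standard library are available. Lean on these libraries where they do the work, as an engineer would, in place of code of your own. Each camera call takes 0.05 s, during which the arm holds its last target. There are 200 camera calls.

## Working session

There is one attempt and no reset: what is moved stays moved. The work goes in short steps, Python scripts to look and compute and a tool call to move; the robot and the scene stay as the last step left them, time stands still between calls to the robot, and variables do not carry over. Pictures are saved under pics/ and viewed, at most 11 in all, crops included, and the job is handed in when it is done.

Besides the shell and the picture viewer there is one more tool, called after "Request:" as a command line: name --argument value ..., lists and objects as JSON in quotes. drive_tool: Moves the arm, as the interface text tells. Its arguments: {"type":"object","properties":{"rot":{"type":"array","items":{"type":"array","items":{"type":"number"}}},"xyz":{"type":"array","items":{"type":"array","items":{"type":"number"}}},"gripper":{"type":"array","items":{"type":"number"}},"force":{"type":"number"}},"required":["rot","xyz","gripper"]}

```bash
mkdir -p pics; ls; python3 - <<'E'
from rig import bot, eyes
import cv2, numpy as np
s=bot.observe(); print({k:np.round(v,4) for k,v in s.items()})
ims=[]
for n in ("top","side"):
    p,d=eyes.capture(n); cv2.imwrite(f"pics/{n}0.png",p[:,:,::-1]); np.savez(f"{n}0.npz",p=p,d=d)
    c=eyes.camera_params(n); print(n,{k:np.round(v,4) for k,v in c.items()})
E
```

```text
pics
{'t': np.float64(0.0), 'qpos': array([ 9.8890e-01,  2.2120e-01,  1.5276e+00, -1.0000e-04,  1.3947e+00,
       -1.2610e-01]), 'qvel': array([ 0.0006, -0.0014,  0.0008, -0.0004,  0.0008,  0.0005]), 'tau': array([-1.80000e-03, -4.94611e+01, -3.87376e+01,  6.98000e-02,
        5.73000e-02, -2.00000e-04]), 'tool_pos': array([0.2748, 0.5607, 0.2465]), 'ee_rot': array([-3.000e-04,  2.259e-01,  9.741e-01, -9.000e-04]), 'force': array([ 0.8576, -0.1895, -0.2337]), 'torque': array([-0.0507,  0.0455, -0.0008]), 'grip_force': np.float64(0.0), 'finger_gap': np.float64(1.0004)}
top {'fx': np.float64(353.296), 'fy': np.float64(353.296), 'cx': np.float64(256.9371), 'cy': np.float64(191.5057), 'D': array([0.027, 0.   , 0.   , 0.   , 0.   ]), 'R': array([[ 0.0102, -0.9999, -0.0092],
       [-0.9991, -0.0098, -0.0418],
       [ 0.0417,  0.0097, -0.9991]]), 't': array([-0.0061,  0.5667,  0.9394])}
side {'fx': np.float64(402.5006), 'fy': np.float64(402.5006), 'cx': np.float64(249.193), 'cy': np.float64(194.7395), 'D': array([0.018, 0.   , 0.   , 0.   , 0.   ]), 'R': array([[-0.9562, -0.2928, -0.0025],
       [-0.1964,  0.6475, -0.7363],
       [ 0.2173, -0.7035, -0.6767]]), 't': array([0.5414, 0.1502, 0.8832])}
```

View pics/top0.png

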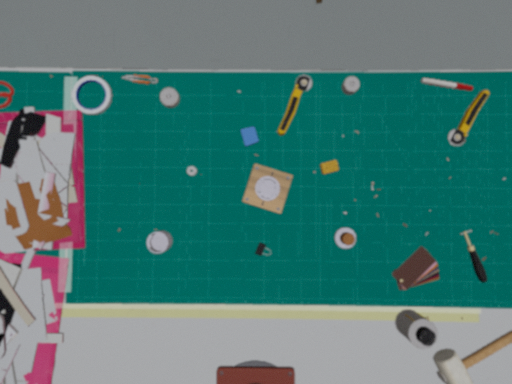

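View pics/side0.png

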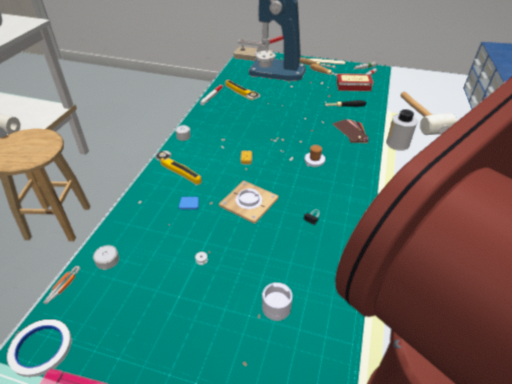

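The top view shows the cup at (159,242), the bobbin (191,171), the dock (267,188) and the lid (345,238). The bystanders are the chalk (249,136), wax (330,167) and clip (263,250). The side view agrees. Next I measure positions and angles.

```bash
cat > h.py <<'E'
import numpy as np, cv2
from rig import bot, eyes
def proj(n,X):
    c=eyes.camera_params(n); K=np.array([[c['fx'],0,c['cx']],[0,c['fy'],c['cy']],[0,0,1]])
    return cv2.projectPoints(np.asarray(X,float).reshape(-1,3),cv2.Rodrigues(np.array(c['R']))[0],np.array(c['t'],float),K,np.array(c['D'],float))[0].reshape(-1,2)
def cloud(n,d):
    c=eyes.camera_params(n); K=np.array([[c['fx'],0,c['cx']],[0,c['fy'],c['cy']],[0,0,1]])
    H,W=d.shape; v,u=np.mgrid[:H,:W]
    q=cv2.undistortPoints(np.stack([u,v],-1).reshape(-1,1,2).astype(float),K,np.array(c['D'],float)).reshape(H,W,2)
    P=np.concatenate([q*d[...,None],d[...,None]],-1)
    return (P-np.array(c['t']))@np.array(c['R'])
def patch(n,img,x,y,z,half=.04,s=300):
    # orthographic patch at height z: right=+x, up=+y
    g=(np.arange(s)+.5)/s*2*half-half
    X,Y=np.meshgrid(x+g,y-g)
    m=proj(n,np.stack([X,Y,np.full_like(X,z)],-1)).reshape(s,s,2).astype(np.float32)
    return cv2.remap(img,m[...,0],m[...,1],cv2.INTER_CUBIC)
E
python3 - <<'E'
from h import *
T=np.load('top0.npz');S=np.load('side0.npz')
P=cloud('top',T['d']);PS=cloud('side',S['d'])
px=dict(cup=(159,242),bob=(191,171),dock=(267,188),lid=(345,238),wax=(330,167),chalk=(249,136),clip=(262,249))
zmin=dict(cup=.04,bob=.005,dock=.018,lid=.012,wax=.008,chalk=.004,clip=.005)
C={}
for k,(u,v) in px.items():
    c=P[v,u,:2]
    for nm,Q in (('top',P),('side',PS)):
        m=(np.hypot(*(Q[...,:2]-c).transpose(2,0,1))<.055)&(Q[...,2]>zmin[k]-(.0))&(Q[...,2]<.12)
        q=Q[m]; 
        if len(q)<5: print(k,nm,'few');continue
        lo,hi=q[:,:2].min(0),q[:,:2].max(0)
        print(k,nm,len(q),'mid',((lo+hi)/2).round(4),'size',(hi-lo).round(3),'z',np.percentile(q[:,2],[5,50,95]).round(4))
        if nm=='top':C[k]=(lo+hi)/2
m=np.abs(P[150:160,290:310,2]);print('table z',m.mean(), PS[230:240,230:260,2].mean())
r=[]
for n,D in(('top',T),('side',S)):
    img=D['p'][:,:,::-1].copy()
    r.append(np.hstack([patch(n,img,*C['dock'],.024 if n=='top' else .012,.06,260),patch(n,img,*C['cup'],.0555 if n=='top' else .03,.04,260),patch(n,img,*C['lid'],.0195,.04,260)]))
cv2.imwrite('pics/p1.png',np.vstack(r))
E
```

```text
cup top 184 mid [0.4343 0.2537] size [0.054 0.055] z [0.0454 0.0543 0.0571]
cup side 425 mid [0.433  0.2538] size [0.055 0.055] z [0.0416 0.0541 0.0574]
bob top 65 mid [0.6017 0.1802] size [0.065 0.026] z [0.0083 0.0112 0.0139]
bob side 92 mid [0.6223 0.179 ] size [0.024 0.024] z [0.0062 0.0118 0.0143]
dock top 108 mid [ 0.5772 -0.0259] size [0.051 0.051] z [0.0208 0.0236 0.026 ]
dock side 142 mid [ 0.5754 -0.0267] size [0.053 0.054] z [0.0189 0.0233 0.0264]
lid top 346 mid [ 0.4481 -0.2351] size [0.053 0.053] z [0.0164 0.0208 0.0545]
lid side 301 mid [ 0.4456 -0.2298] size [0.054 0.048] z [0.0161 0.0279 0.0547]
wax top 192 mid [ 0.6355 -0.1936] size [0.035 0.051] z [0.0137 0.0175 0.0199]
wax side 125 mid [ 0.6335 -0.1935] size [0.036 0.047] z [0.0101 0.0179 0.0209]
chalk top 245 mid [0.7101 0.016 ] size [0.065 0.074] z [0.0049 0.0077 0.0103]
chalk side 216 mid [0.7054 0.0315] size [0.076 0.065] z [0.0054 0.0082 0.0103]
clip top 99 mid [ 0.4141 -0.017 ] size [0.035 0.04 ] z [0.0084 0.0143 0.0196]
clip side 119 mid [ 0.4133 -0.0169] size [0.034 0.044] z [0.0066 0.0143 0.0203]
table z 0.0014399479768709583 0.0003332693333163178
```

View pics/p1.png

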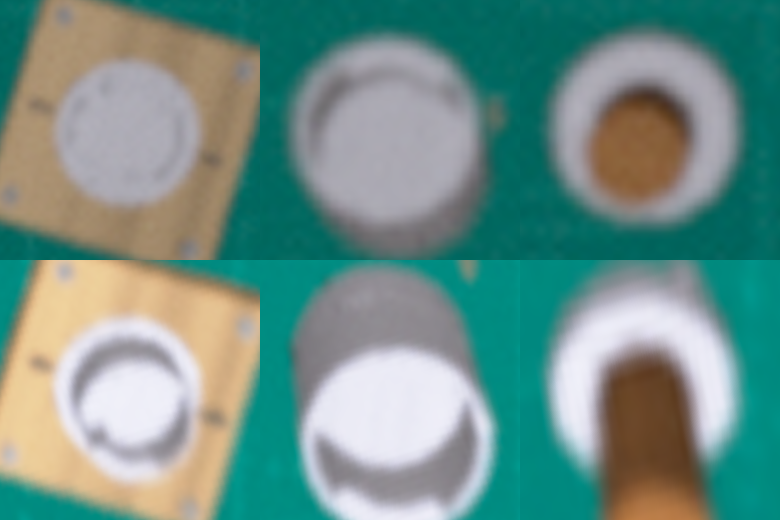

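The dock marks sit at (38,105) and (210,158) in its patch, so its x axis is at about -16°. The cup and lid angles aren't clear yet, so I'll unwrap their barrel, disc edge and mouth.

```bash
python3 - <<'E'
from h import *
T=np.load('top0.npz');S=np.load('side0.npz')
I={'top':T['p'][:,:,::-1].copy(),'side':S['p'][:,:,::-1].copy()}
rows=[]
def unwrap(n,c,r,z):
    a=np.radians(np.arange(-180,180,.5)); A,Z=np.meshgrid(a,z)
    m=proj(n,np.stack([c[0]+r*np.cos(A),c[1]+r*np.sin(A),Z],-1)).reshape(*A.shape,2).astype(np.float32)
    return cv2.remap(I[n],m[...,0],m[...,1],cv2.INTER_CUBIC)
def mouth(n,c,z):
    a=np.radians(np.arange(-180,180,.5)); A,R=np.meshgrid(a,np.linspace(.030,.014,90))
    m=proj(n,np.stack([c[0]+R*np.cos(A),c[1]+R*np.sin(A),np.full_like(A,z)],-1)).reshape(*A.shape,2).astype(np.float32)
    return cv2.remap(I[n],m[...,0],m[...,1],cv2.INTER_CUBIC)
cup=(.4337,.2537);lid=(.4475,-.2345);dock=(.5763,-.0263)
for im in (unwrap('side',cup,.028,np.linspace(.0555,.008,90)),unwrap('top',cup,.028,np.linspace(.0555,.008,60)),mouth('side',cup,.0555),mouth('top',cup,.0555),
  unwrap('side',lid,.028,np.linspace(.024,.006,60)),unwrap('top',lid,.028,np.linspace(.024,.006,60)),mouth('side',dock,.024)):
    for k in range(0,720,60): cv2.line(im,(k,0),(k,4),(0,0,255),1)
    rows.append(im)
cv2.imwrite('pics/p2.png',np.vstack(rows)); print(np.vstack(rows).shape)
E
```

```text
(540, 720, 3)
```

View pics/p2.png

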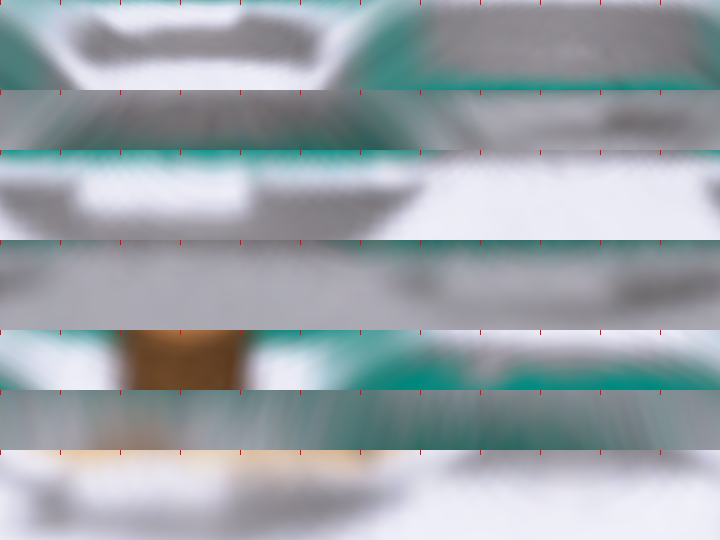

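The side mouth row shows the cup's -y tab from about -142° to -55°, so its x axis is at about -8°. The same row for the dock gives about -15°. The lid's mark is still unclear, so I'll zoom in on it.

```bash
python3 - <<'E'
from h import *
ims=[eyes.capture('side')[0].astype(float) for _ in range(4)]
S=np.mean(ims,0).astype(np.uint8)[:,:,::-1]
T=np.load('top0.npz')['p'][:,:,::-1]
lid=(.4475,-.2345)
print(proj('side',[[*lid,.0195]]),proj('top',[[*lid,.0195]]))
for a in range(0,180,30): print(a,proj('side',[[lid[0]+.028*np.cos(np.radians(a)),lid[1]+.028*np.sin(np.radians(a)),z] for z in(.0195,.0115)]).round(1).tolist())
a=cv2.resize(S[138:174,292:340],None,fx=10,fy=10,interpolation=cv2.INTER_CUBIC)
b=cv2.resize(T[220:256,326:362],None,fx=8,fy=10,interpolation=cv2.INTER_CUBIC)
cv2.imwrite('pics/p3.png',np.hstack([a,b]))
E
```

```text
[[313.98211796 157.79303745]] [[344.94683073 237.27923871]]
0 [[304.2, 156.0], [303.9, 158.3]]
30 [[304.5, 159.2], [304.2, 161.4]]
60 [[307.4, 162.0], [307.1, 164.3]]
90 [[312.2, 163.7], [311.9, 166.0]]
120 [[317.4, 163.8], [317.1, 166.1]]
150 [[321.7, 162.3], [321.4, 164.5]]
```

View pics/p3.png

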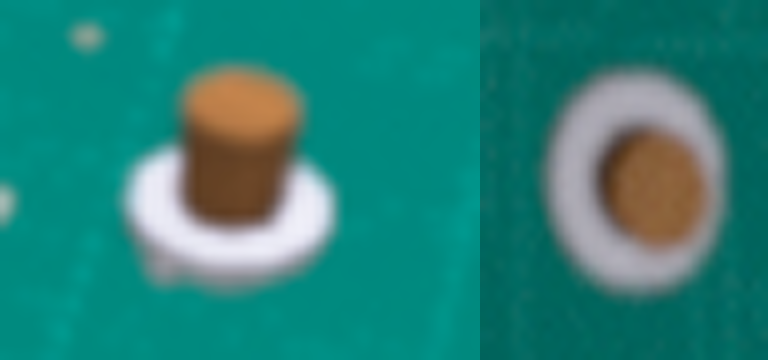

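The lid's lug shows under the disc at lower left, raw pixel (308,164.5), so its x axis is at roughly 38°. I'll confirm that once it is lifted. Next, the cup.

```bash
cat >> h.py <<'E'
from scipy.spatial.transform import Rotation as Ro
def go(x,y,z,psi):
    """print the shift/turn (tool axes, mm/rad) to a downward tool at x,y,z with tool-x yaw psi deg"""
    s=bot.observe(); q=s['ee_rot']; R0=Ro.from_quat([q[1],q[2],q[3],q[0]])
    p=np.radians(psi); M=np.array([[np.cos(p),np.sin(p),0],[np.sin(p),-np.cos(p),0],[0,0,-1]]).T
    rv=(R0.inv()*Ro.from_matrix(M)).as_rotvec(); d=R0.inv().apply(np.array([x,y,z])-s['tool_pos'])*1000
    X=R0.apply([1,0,0]); print('t',round(float(s['t']),2),'pos',s['tool_pos'].round(4),'psi',np.degrees(np.arctan2(X[1],X[0])).round(2),'q6',round(float(np.degrees(s['qpos'][5])),1),'F',np.round(s['force'],1),'Tz',np.round(s['torque'],2),'gap',round(float(s['finger_gap'])*87,1),'| xyz',d.round(1),'rot',rv.round(3))
E
python3 -c "
from h import *
go(.4337,.2537,.11,145);go(.4337,.2537,.0395,145)"
```

```text
t 0.3 pos [0.275  0.561  0.2471] psi 153.89 q6 -7.2 F [ 0.1  0.4 -0.7] Tz [-0.03  0.03  0.  ] gap 86.9 | xyz [-277.8 -206.   137.2] rot [-0.001 -0.     0.155]
t 0.3 pos [0.275  0.561  0.2471] psi 153.89 q6 -7.2 F [ 0.1  0.4 -0.7] Tz [-0.03  0.03  0.  ] gap 86.9 | xyz [-277.8 -206.   207.7] rot [-0.001 -0.     0.155]
```

Request:
drive_tool --rot '[[0, 0, 0.155], [0, 0, 0.155], [0, 0, 0.155], [0, 0, 0.155], [0, 0, 0.155], [0, 0, 0.155], [0, 0, 0.155], [0, 0, 0.155], [0, 0, 0.155], [0, 0, 0.155], [0, 0, 0.155], [0, 0, 0.155]]' --xyz '[[-278, -206, 137], [-278, -206, 137], [-278, -206, 137], [-278, -206, 137], [-278, -206, 137], [-278, -206, 137], [-278, -206, 137], [-278, -206, 137], [-278, -206, 137], [-278, -206, 137], [-278, -206, 137], [-278, -206, 137]]' --gripper '[87, 87, 87, 87, 87, 87, 87, 87, 87, 87, 87, 87]' --force 30

```text
t: 1.3
tool_pos: [0.4342, 0.2541, 0.1108]
ee_rot: [-0.0, 0.301, 0.954, 0.0]
force: [0.8, -0.4, -0.7]
finger_gap: 0.998
grip_force: 0.0
```

```bash
python3 -c "
from h import *
go(.4337,.2537,.0395,145)"
```

```text
t 1.3 pos [0.4342 0.2541 0.1108] psi 144.94 q6 -33.6 F [ 0.8 -0.4 -0.7] Tz [-0.03 -0.    0.04] gap 86.8 | xyz [ 0.2 -0.6 71.3] rot [ 0.    -0.    -0.001]
```

Request:
drive_tool --rot '[[0, 0, 0], [0, 0, 0], [0, 0, 0], [0, 0, 0], [0, 0, 0], [0, 0, 0], [0, 0, 0], [0, 0, 0], [0, 0, 0], [0, 0, 0], [0, 0, 0], [0, 0, 0]]' --xyz '[[0, -0.5, 25], [0, -0.5, 50], [0, -0.5, 65], [0, -0.5, 71], [0, -0.5, 71], [0, -0.5, 71], [0, -0.5, 71], [0, -0.5, 71], [0, -0.5, 71], [0, -0.5, 71], [0, -0.5, 71], [0, -0.5, 71]]' --gripper '[87, 87, 87, 87, 75, 65, 50, 50, 50, 50, 50, 50]' --force 30

```text
t: 2.3
tool_pos: [0.4342, 0.2535, 0.0403]
ee_rot: [0.0, 0.301, 0.954, 0.0]
force: [-1.9, -0.6, 6.6]
finger_gap: 0.634
grip_force: 30.0
```

```bash
python3 -c "
from h import *
go(.50,.10,.16,137.5)"
```

```text
t 2.3 pos [0.4342 0.2535 0.0403] psi 144.99 q6 -33.7 F [-1.9 -0.6  6.6] Tz [-0.21  0.31  0.03] gap 55.2 | xyz [-142.   -87.9 -119.7] rot [0.001 0.    0.131]
```

Request:
drive_tool --rot '[[0, 0, 0], [0, 0, 0], [0, 0, 0.131], [0, 0, 0.131], [0, 0, 0.131], [0, 0, 0.131], [0, 0, 0.131], [0, 0, 0.131], [0, 0, 0.131]]' --xyz '[[0, 0, -15], [0, 0, -45], [-40, -25, -80], [-70, -45, -110], [-105, -65, -120], [-142, -88, -120], [-142, -88, -120], [-142, -88, -120], [-142, -88, -120]]' --gripper '[50, 50, 50, 50, 50, 50, 50, 50, 50]'

```text
t: 3.05
tool_pos: [0.4997, 0.0988, 0.1592]
ee_rot: [-0.0, 0.364, 0.931, 0.0]
force: [-0.2, 0.3, -2.7]
finger_gap: 0.636
grip_force: 30.0
```

```bash
python3 -c "
from h import *
go(.5763,-.0263,.10,137.5)"
```

```text
t 3.05 pos [0.4997 0.0988 0.1592] psi 137.31 q6 -45.0 F [-0.2  0.3 -2.7] Tz [ 0.03  0.01 -0.01] gap 55.4 | xyz [-141.2  -40.    59.2] rot [-0.    -0.001 -0.003]
```

Request:
drive_tool --rot '[[0, 0, 0], [0, 0, 0], [0, 0, 0], [0, 0, 0], [0, 0, 0], [0, 0, 0], [0, 0, 0], [0, 0, 0]]' --xyz '[[-40, -11, 10], [-80, -22, 25], [-115, -32, 45], [-141, -40, 59], [-141, -40, 59], [-141, -40, 59], [-141, -40, 59], [-141, -40, 59]]' --gripper '[50, 50, 50, 50, 50, 50, 50, 50]'

```text
t: 3.72
tool_pos: [0.5761, -0.0232, 0.1007]
ee_rot: [-0.0, 0.362, 0.932, 0.0]
force: [0.0, 0.7, -2.2]
finger_gap: 0.635
grip_force: 30.0
```

```bash
python3 - <<'E'
from h import *
go(.5763,-.0263,.0528,137.5)
p,d=eyes.capture('side'); t,dt=eyes.capture('top')
print(proj('side',[[.5763,-.0263,.06]]))
a=cv2.resize(p[130:240,180:320,::-1],None,fx=4,fy=4,interpolation=cv2.INTER_CUBIC)
b=cv2.resize(t[140:240,230:305,::-1],None,fx=3,fy=4.4,interpolation=cv2.INTER_CUBIC)
cv2.imwrite('pics/p4.png',np.hstack([a,b]))
q=cloud('side',d); m=(np.hypot(q[...,0]-.576,q[...,1]+.026)<.045)&(q[...,2]<.13)&(q[...,2]>.065)
np.savez('s1.npz',p=p,d=d)
for z0 in np.arange(.066,.125,.006):
    k=m&(abs(q[...,2]-z0)<.003); 
    if k.sum()>5: w=q[k]; print(z0.round(3),k.sum(),w[:,:2].min(0).round(4),w[:,:2].max(0).round(4))
E
```

```text
t 3.72 pos [ 0.5761 -0.0232  0.1007] psi 137.59 q6 -57.8 F [ 0.   0.7 -2.2] Tz [-0.   -0.   -0.01] gap 55.2 | xyz [-2.2 -2.2 47.9] rot [ 0.    -0.001  0.002]
[[248.33899136 184.88063353]]
0.072 14 [ 0.5477 -0.0206] [0.5902 0.0056]
0.078 51 [ 0.5444 -0.0443] [0.6077 0.0097]
0.084 63 [ 0.544  -0.0454] [0.6078 0.0107]
0.09 109 [ 0.5438 -0.0478] [0.6075 0.0129]
0.096 88 [ 0.5443 -0.0481] [0.6065 0.0121]
0.102 78 [ 0.5439 -0.0476] [0.6091 0.0119]
0.108 73 [ 0.543  -0.0476] [0.608  0.0141]
0.114 129 [ 0.5429 -0.0504] [0.6101 0.0143]
0.12 44 [ 0.5407 -0.0501] [0.596  0.0138]
```

View pics/p4.png

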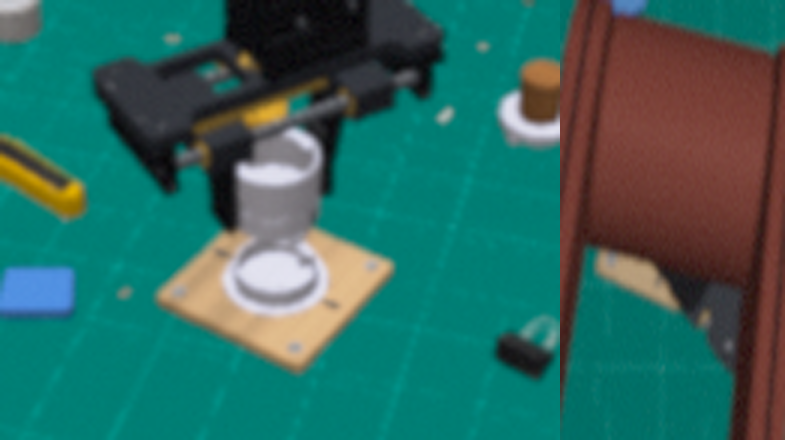

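The side view shows the cup hanging upright over the dock, and the arm blocks the top view. I'll fit the barrel circle from depth and compare it with the TCP to get the camera bias.

```bash
python3 - <<'E'
from h import *
from scipy.optimize import least_squares
D=np.load('s1.npz'); q=cloud('side',D['d']); hsv=cv2.cvtColor(D['p'],cv2.COLOR_RGB2HSV)
c0=np.array([.576,-.0232])
def fit(q,m,c0,r):
    w=q[m]; f=lambda c:np.hypot(w[:,0]-c[0],w[:,1]-c[1])-r
    s=least_squares(f,c0,loss='soft_l1',f_scale=.001); return s.x.round(4),len(w),np.std(s.fun).round(4)
rr=np.hypot(q[...,0]-c0[0],q[...,1]-c0[1]); u=(q[...,:2]-c0)/rr[...,None]
view=(u@np.array([-.299,.954]))>.25   # facing the side camera
m=(abs(rr-.028)<.005)&(q[...,2]>.075)&(q[...,2]<.108)&(hsv[...,1]<60)&(hsv[...,2]>90)&view
print('cup held',fit(q,m,c0,.028))
S=np.load('side0.npz');q0=cloud('side',S['d']); c1=np.array([.4337,.2537])
rr=np.hypot(q0[...,0]-c1[0],q0[...,1]-c1[1]); u=(q0[...,:2]-c1)/rr[...,None]
hs=cv2.cvtColor(S['p'],cv2.COLOR_RGB2HSV)
m=(abs(rr-.028)<.005)&(q0[...,2]>.015)&(q0[...,2]<.05)&(hs[...,1]<60)&((u@np.array([-.18,.98]))>.25)
print('cup table',fit(q0,m,c1,.028))
# rims by image: threshold white ring contour of dock, ellipse->world at z=.024
for n in('side','top'):
    D=np.load(n+'0.npz'); im=patch(n,D['p'],.5763,-.0263,.024,.04,400)
    h=cv2.cvtColor(im,cv2.COLOR_RGB2HSV); b=((h[...,1]<45)).astype(np.uint8)
    cs,_=cv2.findContours(b,cv2.RETR_EXTERNAL,cv2.CHAIN_APPROX_NONE); c=max(cs,key=cv2.contourArea)
    (x,y),ax,_=cv2.fitEllipse(c); print(n,'dock',.5763+(x-200)*.0002,-.0263-(y-200)*.0002,'axes mm',np.array(ax)*.2)
    for nm,cc,z in(('cup',c1,.0555),('lid',(.4475,-.2345),.0195)):
        im=patch(n,D['p'],*cc,z,.04,400);h=cv2.cvtColor(im,cv2.COLOR_RGB2HSV);b=((h[...,0]<70)|(h[...,0]>100)|(h[...,1]<60)).astype(np.uint8)
        cs,_=cv2.findContours(b,cv2.RETR_EXTERNAL,cv2.CHAIN_APPROX_NONE); c=max(cs,key=cv2.contourArea)
        x,y,w,hh=cv2.boundingRect(c); print(n,nm,'bbox world x',cc[0]+(np.array([x,x+w])-200)*.0002,'y',cc[1]-(np.array([y+hh,y])-200)*.0002)
E
```

```text
cup held (array([ 0.5753, -0.023 ]), 204, np.float64(0.0011))
cup table (array([0.4332, 0.2525]), 273, np.float64(0.0006))
side dock 0.5729729095458985 -0.018529248046875002 axes mm [66.98057251 72.96419678]
side cup bbox world x [0.4031 0.4615] y [0.2259 0.2937]
side lid bbox world x [0.4173 0.4739] y [-0.2745 -0.1953]
top dock 0.5759940521240234 -0.027395193481445312 axes mm [67.99484253 68.42310791]
top cup bbox world x [0.4043 0.4637] y [0.2151 0.2817]
top lid bbox world x [0.4179 0.4751] y [-0.2635 -0.2053]
```

Request:
drive_tool --rot '[[0, 0, 0], [0, 0, 0], [0, 0, 0], [0, 0, 0], [0, 0, 0], [0, 0, 0], [0, 0, 0]]' --xyz '[[-2.9, -2.1, 10], [-2.9, -2.1, 25], [-2.9, -2.1, 33], [-2.9, -2.1, 35], [-2.9, -2.1, 37], [-2.9, -2.1, 39], [-2.9, -2.1, 40]]' --gripper '[50, 50, 50, 50, 50, 50, 50]'

```text
t: 4.4
tool_pos: [0.5776, -0.0284, 0.0608]
ee_rot: [0.0, 0.362, 0.932, 0.0]
force: [0.4, -0.1, -2.5]
finger_gap: 0.636
grip_force: 30.0
```

```bash
python3 - <<'E'
from h import *
go(.5768,-.0267,.0528,137.5)
E
```

```text
t 4.4 pos [ 0.5776 -0.0284  0.0608] psi 137.5 q6 -58.1 F [ 0.4 -0.1 -2.5] Tz [-0.07  0.05 -0.  ] gap 55.3 | xyz [1.7 0.7 8. ] rot [ 0.     0.001 -0.   ]
```

Request:
drive_tool --rot '[[0, 0, 0], [0, 0, 0], [0, 0, 0], [0, 0, 0], [0, 0, 0], [0, 0, 0], [0, 0, 0]]' --xyz '[[0.8, 0.3, 0], [1.3, 0.5, 2], [1.3, 0.5, 4], [1.3, 0.5, 6], [1.3, 0.5, 7], [1.3, 0.5, 7.5], [1.3, 0.5, 7.5]]' --gripper '[50, 50, 50, 50, 50, 50, 50]'

```text
t: 4.98
tool_pos: [0.5765, -0.0271, 0.053]
ee_rot: [-0.0, 0.362, 0.932, -0.0]
force: [-0.1, 0.9, -2.5]
finger_gap: 0.634
grip_force: 30.0
```

```bash
python3 - <<'E'
from h import *
go(.5768,-.0267,.0528,137.5)
E
```

```text
t 4.98 pos [ 0.5765 -0.0271  0.053 ] psi 137.5 q6 -58.0 F [-0.1  0.9 -2.5] Tz [-0.06  0.12 -0.01] gap 55.1 | xyz [0.1 0.5 0.2] rot [-0. -0. -0.]
```

Request:
drive_tool --rot '[[0, 0, 0.12], [0, 0, 0.24], [0, 0, 0.36], [0, 0, 0.48], [0, 0, 0.6], [0, 0, 0.72], [0, 0, 0.84], [0, 0, 0.96], [0, 0, 1.08], [0, 0, 1.18], [0, 0, 1.26], [0, 0, 1.32]]' --xyz '[[0, 0, 0], [0, 0, 0], [0, 0, 0], [0, 0, 0], [0, 0, 0], [0, 0, 0], [0, 0, 0], [0, 0, 0], [0, 0, 0], [0, 0, 0], [0, 0, 0], [0, 0, 0]]' --gripper '[50, 50, 50, 50, 50, 50, 50, 50, 50, 50, 50, 50]'

```text
t: 5.98
tool_pos: [0.5751, -0.0275, 0.053]
ee_rot: [-0.001, 0.859, 0.512, -0.002]
force: [-6.1, -2.4, 4.4]
finger_gap: 0.631
grip_force: 30.0
```

```bash
python3 - <<'E'
from h import *
go(.5768,-.0267,.0528,137.5-84)
E
```

```text
t 5.98 pos [ 0.5751 -0.0275  0.053 ] psi 61.66 q6 17.8 F [-6.1 -2.4  4.4] Tz [-0.42  1.26  0.09] gap 54.9 | xyz [1.5 1.1 0.2] rot [-0.003  0.002  0.142]
```

Request:
drive_tool --rot '[[0, 0, 0.06], [0, 0, 0.12], [0, 0, 0.16], [0, 0, 0.2], [0, 0, 0.2]]' --xyz '[[0, 0, 0], [0, 0, 0], [0, 0, 0], [0, 0, 0], [0, 0, 0]]' --gripper '[50, 50, 50, 50, 50]'

```text
t: 6.4
tool_pos: [0.5754, -0.027, 0.053]
ee_rot: [-0.0, 0.905, 0.426, -0.001]
force: [-5.4, -0.5, 3.4]
finger_gap: 0.633
grip_force: 30.1
```

```bash
python3 - <<'E'
from h import *
go(.5768,-.0267,.0528,137.5-84)
E
```

```text
t 6.4 pos [ 0.5754 -0.027   0.053 ] psi 50.44 q6 29.1 F [-5.4 -0.5  3.4] Tz [-0.09  1.04  0.91] gap 55.0 | xyz [1.1 0.9 0.2] rot [-0.002  0.002 -0.053]
```

Request:
drive_tool --rot '[[0, 0, 0], [0, 0, 0], [0, 0, 0], [0, 0, 0], [0, 0, 0], [0, 0, 0], [0, 0, 0], [0, 0, 0], [0, 0, 0]]' --xyz '[[0, 0, 0], [0, 0, 0], [0, 0, 0], [0, 0, 0], [0, 0, -20], [0, 0, -50], [0, 0, -85], [0, 0, -100], [0, 0, -100]]' --gripper '[65, 75, 80, 80, 80, 80, 80, 60, 50]'

```text
t: 7.15
tool_pos: [0.5802, -0.0277, 0.1587]
ee_rot: [0.003, 0.905, 0.426, 0.004]
force: [1.2, -0.8, 0.6]
finger_gap: 0.841
grip_force: 0.0
```

```bash
python3 - <<'E'
from h import *
T=np.load('top0.npz');S=np.load('side0.npz')
for n,D in(('top',T),('side',S)):
    q=cloud(n,D['d']); w=q[(np.hypot(q[...,0]-.622,q[...,1]-.18)<.022)&(q[...,2]>.009)&(q[...,2]<.03)]
    print(n,((w.min(0)+w.max(0))/2).round(4),(w.max(0)-w.min(0)).round(4),w.mean(0).round(4))
go(.6223,.1795,.085,100)
E
```

```text
top [0.6231 0.1782 0.0126] [0.0221 0.0219 0.0063] [0.6229 0.1793 0.0116]
side [0.6223 0.179  0.0125] [0.0242 0.0241 0.007 ] [0.622  0.1782 0.0121]
t 7.15 pos [ 0.5802 -0.0277  0.1587] psi 50.4 q6 29.1 F [ 1.2 -0.8  0.6] Tz [-0.04  0.08  0.02] gap 73.1 | xyz [ 186.2 -100.3   73.7] rot [ 0.01  -0.001 -0.866]
```

Request:
drive_tool --rot '[[0, 0, 0], [0, 0, 0], [0, 0, 0], [0, 0, 0], [0, 0, 0], [0, 0, 0], [0, 0, 0], [0, 0, 0], [0, 0, 0]]' --xyz '[[30, -16, 0], [62, -33, 10], [95, -51, 25], [125, -67, 45], [155, -84, 65], [186, -100, 74], [186, -100, 74], [186, -100, 74], [186, -100, 74]]' --gripper '[50, 50, 50, 50, 50, 50, 50, 50, 50]'

```text
t: 7.9
tool_pos: [0.6177, 0.1797, 0.0782]
ee_rot: [0.0, 0.905, 0.426, -0.001]
force: [0.2, -0.2, 0.5]
finger_gap: 0.577
grip_force: 0.0
```

```bash
python3 - <<'E'
from h import *
go(.6225,.1787,.030,50.4)
t,d=eyes.capture('top');s,ds=eyes.capture('side')
c=(.576,-.0267)
a=patch('top',t[:,:,::-1].copy(),*c,.068,.06,300);b=patch('side',s[:,:,::-1].copy(),*c,.068,.06,300)
cv2.imwrite('pics/p5.png',np.hstack([a,b]))
np.savez('t2.npz',p=t,d=d,sp=s,sd=ds)
q=cloud('side',ds);rr=np.hypot(q[...,0]-c[0],q[...,1]-c[1]);w=q[(rr<.04)&(q[...,2]>.06)]
print(((w.min(0)+w.max(0))/2).round(4),(w.max(0)-w.min(0)).round(4),np.percentile(w[:,2],[50,90]))
E
```

```text
t 7.9 pos [0.6177 0.1797 0.0782] psi 50.45 q6 48.8 F [ 0.2 -0.2  0.5] Tz [-0.08  0.12 -0.01] gap 50.2 | xyz [ 2.3  4.4 48.2] rot [-0.     0.001  0.001]
[ 0.5759 -0.0263  0.0658] [0.0545 0.0568 0.0113] [0.06709451 0.06951315]
```

View pics/p5.png

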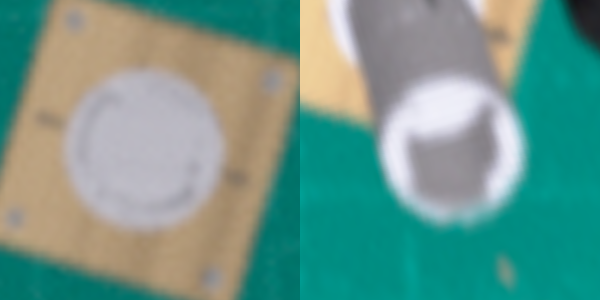

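The patch shows the cup seated upright on the dock, rim centred at (145,150) top and (452,150) side, with the tabs now on the left and right. I'll check its angle numerically and go down to the bobbin.

```bash
python3 - <<'E'
from h import *
D=np.load('t2.npz'); c=(.5759,-.0263)
for n,k in(('side','sp'),('top','p')):
  a=np.arange(-180,180,10); A=np.radians(a); r=.0213
  m=proj(n,np.c_[c[0]+r*np.cos(A),c[1]+r*np.sin(A),np.full(36,.068)]).astype(np.float32)
  g=cv2.remap(cv2.cvtColor(D[k],cv2.COLOR_RGB2GRAY),m[:,:1],m[:,1:],cv2.INTER_LINEAR).ravel()
  print(n,list(zip(a.tolist(),g.tolist())))
E
```

```text
side [(-180, 233), (-170, 234), (-160, 232), (-150, 226), (-140, 201), (-130, 176), (-120, 165), (-110, 164), (-100, 165), (-90, 162), (-80, 158), (-70, 154), (-60, 154), (-50, 170), (-40, 204), (-30, 213), (-20, 213), (-10, 213), (0, 218), (10, 222), (20, 218), (30, 197), (40, 167), (50, 175), (60, 215), (70, 235), (80, 237), (90, 237), (100, 235), (110, 235), (120, 233), (130, 225), (140, 229), (150, 230), (160, 230), (170, 232)]
top [(-180, 186), (-170, 185), (-160, 184), (-150, 185), (-140, 185), (-130, 185), (-120, 181), (-110, 182), (-100, 183), (-90, 180), (-80, 179), (-70, 174), (-60, 173), (-50, 171), (-40, 175), (-30, 177), (-20, 178), (-10, 185), (0, 184), (10, 183), (20, 184), (30, 185), (40, 182), (50, 180), (60, 179), (70, 180), (80, 181), (90, 181), (100, 184), (110, 185), (120, 180), (130, 180), (140, 185), (150, 185), (160, 186), (170, 186)]
```

Request:
drive_tool --rot '[[0, 0, 0], [0, 0, 0], [0, 0, 0], [0, 0, 0]]' --xyz '[[0, 0, 0], [0, 0, 0], [0, 0, 5], [0, 0, 8]]' --gripper '[50, 50, 50, 50]'

```text
t: 8.33
tool_pos: [0.6184, 0.1794, 0.0711]
ee_rot: [0.0, 0.905, 0.425, 0.0]
force: [-0.6, 0.0, 0.6]
finger_gap: 0.576
grip_force: 0.0
```

```bash
python3 - <<'E'
from h import *
go(.6225,.1787,.030,50.4)
E
```

```text
t 8.33 pos [0.6184 0.1794 0.0711] psi 50.36 q6 48.8 F [-0.6  0.   0.6] Tz [-0.03  0.12  0.01] gap 50.1 | xyz [ 2.1  3.6 41.1] rot [ 0.    -0.001 -0.001]
```

Request:
drive_tool --rot '[[0, 0, 0], [0, 0, 0], [0, 0, 0], [0, 0, 0], [0, 0, 0], [0, 0, 0], [0, 0, 0], [0, 0, 0], [0, 0, 0], [0, 0, 0]]' --xyz '[[2, 3.6, 15], [2, 3.6, 28], [2, 3.6, 36], [2, 3.6, 41], [2, 3.6, 41], [2, 3.6, 41], [2, 3.6, 41], [2, 3.6, 41], [2, 3.6, 41], [2, 3.6, 41]]' --gripper '[50, 50, 50, 50, 50, 40, 30, 22, 20, 20]' --force 15

```text
t: 9.17
tool_pos: [0.6226, 0.1793, 0.0307]
ee_rot: [0.0, 0.905, 0.426, 0.0]
force: [0.2, 0.5, 0.3]
finger_gap: 0.291
grip_force: 0.0
```

```bash
python3 - <<'E'
from h import *
go(.5759,-.0265,.12,50.4)
E
```

```text
t 9.17 pos [0.6226 0.1793 0.0307] psi 50.41 q6 48.7 F [0.2 0.5 0.3] Tz [-0.02  0.08  0.01] gap 25.3 | xyz [-188.3   95.2  -89.4] rot [ 0.001 -0.001  0.   ]
```

Request:
drive_tool --rot '[[0, 0, 0], [0, 0, 0], [0, 0, 0], [0, 0, 0], [0, 0, 0], [0, 0, 0], [0, 0, 0], [0, 0, 0], [0, 0, 0], [0, 0, 0], [0, 0, 0], [0, 0, 0]]' --xyz '[[0, 0, 0], [0, 0, 0], [0, 0, -15], [0, 0, -45], [-30, 15, -75], [-62, 31, -89], [-95, 48, -89], [-125, 63, -89], [-155, 78, -89], [-188, 95, -89], [-188, 95, -89], [-188, 95, -89]]' --gripper '[20, 20, 20, 20, 20, 20, 20, 20, 20, 20, 20, 20]' --force 15

```text
t: 10.17
tool_pos: [0.5755, -0.0281, 0.1202]
ee_rot: [0.0, 0.906, 0.424, 0.0]
force: [-0.1, 0.8, -0.7]
finger_gap: 0.272
grip_force: 15.0
```

```bash
python3 - <<'E'
from h import *
go(.5759,-.0265,.0945,50.4)
E
```

```text
t 10.17 pos [ 0.5755 -0.0281  0.1202] psi 50.2 q6 29.2 F [-0.1  0.8 -0.7] Tz [-0.02  0.1  -0.05] gap 23.6 | xyz [ 1.5 -0.8 25.7] rot [ 0.001 -0.001 -0.004]
```

Request:
drive_tool --rot '[[0, 0, 0], [0, 0, 0], [0, 0, 0], [0, 0, 0], [0, 0, 0], [0, 0, 0]]' --xyz '[[1, -0.8, 8], [1, -0.8, 16], [1, -0.8, 22], [1, -0.8, 25], [1, -0.8, 25], [1, -0.8, 25]]' --gripper '[20, 20, 20, 20, 20, 20]'

```text
t: 10.67
tool_pos: [0.5754, -0.0238, 0.0934]
ee_rot: [-0.0, 0.904, 0.427, -0.0]
force: [-0.5, 0.5, 0.5]
finger_gap: 0.274
grip_force: 15.1
```

```bash
python3 - <<'E'
from h import *
go(.5759,-.0265,.0945,50.4)
s,d=eyes.capture('side')
cv2.imwrite('pics/p6.png',cv2.resize(s[150:210,215:285,::-1],None,fx=8,fy=8,interpolation=cv2.INTER_CUBIC))
E
```

```text
t 10.67 pos [ 0.5754 -0.0238  0.0934] psi 50.5 q6 29.3 F [-0.5  0.5  0.5] Tz [-0.07  0.13 -0.01] gap 23.9 | xyz [-1.7  2.1 -1.1] rot [-0.001  0.     0.002]
```

View pics/p6.png

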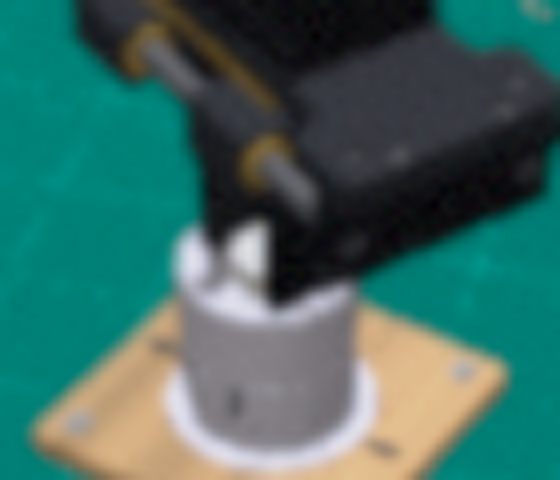

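The pale bobbin is held between the fingers in the cup's mouth, around (250,245). I'll re-centre and release it.

Request:
drive_tool --rot '[[0, 0, 0], [0, 0, 0], [0, 0, 0], [0, 0, 0], [0, 0, 0], [0, 0, 0], [0, 0, 0], [0, 0, 0], [0, 0, 0], [0, 0, 0]]' --xyz '[[-1.5, 1.5, -1.5], [-1.5, 1.5, -1.5], [-1.5, 1.5, -1.5], [-1.5, 1.5, -1.5], [-1.5, 1.5, -1.5], [-1.5, 1.5, -1.5], [-1.5, 1.5, -10], [-1.5, 1.5, -40], [-1.5, 1.5, -70], [-1.5, 1.5, -70]]' --gripper '[20, 20, 30, 40, 50, 55, 60, 60, 60, 60]'

```text
t: 11.55
tool_pos: [0.5797, -0.0277, 0.1715]
ee_rot: [0.003, 0.905, 0.426, 0.004]
force: [2.3, -0.8, 1.3]
finger_gap: 0.679
grip_force: 0.0
```

```bash
python3 - <<'E'
from h import *
go(.4478,-.2345,.14,60)
E
```

```text
t 11.55 pos [ 0.5797 -0.0277  0.1715] psi 50.41 q6 29.1 F [ 2.3 -0.8  1.3] Tz [-0.12 -0.03  0.01] gap 59.0 | xyz [-243.6   29.9   30.4] rot [ 0.01  -0.005 -0.167]
```

Request:
drive_tool --rot '[[0, 0, -0.1], [0, 0, -0.2], [0, 0, -0.3], [0, 0, -0.368], [0, 0, -0.368], [0, 0, -0.368], [0, 0, -0.368], [0, 0, -0.368], [0, 0, -0.368], [0, 0, -0.368], [0, 0, -0.368]]' --xyz '[[-30, 4, 0], [-65, 8, 0], [-100, 12, 0], [-135, 17, 5], [-175, 21, 15], [-210, 26, 25], [-244, 30, 30], [-244, 30, 30], [-244, 30, 30], [-244, 30, 30], [-244, 30, 30]]' --gripper '[60, 60, 60, 60, 60, 60, 60, 60, 60, 60, 60]' --force 30

```text
t: 12.47
tool_pos: [0.4443, -0.2336, 0.1347]
ee_rot: [0.0, 0.811, 0.585, 0.0]
force: [-0.1, 0.0, 0.6]
finger_gap: 0.689
grip_force: 0.0
```

```bash
python3 - <<'E'
from h import *
go(.4472,-.2347,.047,71.5)
# bobbin in cup? depth inside the mouth
for n in('top','side'):
    s,d=eyes.capture(n); q=cloud(n,d); c=(.5759,-.0265)
    w=q[(np.hypot(q[...,0]-c[0],q[...,1]-c[1])<.02)]; print(n,len(w),np.percentile(w[:,2],[5,25,50,75,95]).round(4))
    if n=='top':
        w=w[w[:,2]>.046]; w=w[w[:,2]<.06]; print(w.mean(0).round(4),len(w))
        cv2.imwrite('pics/p7.png',np.hstack([patch('top',s[:,:,::-1].copy(),*c,.052,.04,300)]))
    else: np.savez('s3.npz',p=s,d=d)
E
```

```text
t 12.47 pos [ 0.4443 -0.2336  0.1347] psi 71.55 q6 -18.3 F [-0.1  0.   0.6] Tz [-0.13  0.08  0.  ] gap 59.9 | xyz [-0.2  3.  87.7] rot [ 0.001 -0.     0.001]
top 181 [0.0378 0.0398 0.0417 0.0516 0.0576]
[ 0.5761 -0.0267  0.0516] 70
side 53 [0.0493 0.0515 0.0527 0.0572 0.0685]
```

View pics/p7.png

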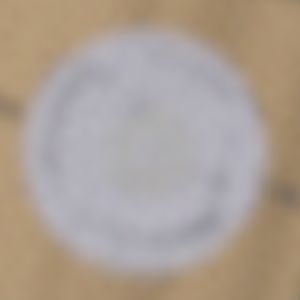

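The bobbin, a pale disc near (152,155), lies flat in the cup. Its top measures 51.6 mm against an expected 52. Next I pick up the lid.

Request:
drive_tool --rot '[[0, 0, 0], [0, 0, 0], [0, 0, 0], [0, 0, 0], [0, 0, 0], [0, 0, 0], [0, 0, 0], [0, 0, 0], [0, 0, 0], [0, 0, 0], [0, 0, 0], [0, 0, 0]]' --xyz '[[0, 2.8, 20], [0, 2.8, 45], [0, 2.8, 65], [0, 2.8, 80], [0, 2.8, 87], [0, 2.8, 87], [0, 2.8, 87], [0, 2.8, 87], [0, 2.8, 87], [0, 2.8, 87], [0, 2.8, 87], [0, 2.8, 87]]' --gripper '[60, 60, 60, 60, 60, 50, 40, 30, 25, 25, 25, 25]' --force 30

```text
t: 13.57
tool_pos: [0.4466, -0.2355, 0.048]
ee_rot: [0.001, 0.812, 0.584, 0.0]
force: [-1.1, 0.7, 5.5]
finger_gap: 0.36
grip_force: 30.0
```

```bash
python3 - <<'E'
from h import *
go(.45,-.05,.25,71.5)
E
```

```text
t 13.57 pos [ 0.4466 -0.2355  0.048 ] psi 71.49 q6 -18.2 F [-1.1  0.7  5.5] Tz [ 0.06  0.27 -0.  ] gap 31.3 | xyz [ 176.9  -55.4 -202.1] rot [ 0.001  0.    -0.   ]
```

Request:
drive_tool --rot '[[0, 0, 0], [0, 0, 0], [0, 0, 0], [0, 0, 0], [0, 0, 0], [0, 0, 0], [0, 0, 0], [0, 0, 0], [0, 0, 0], [0, 0, 0], [0, 0, 0]]' --xyz '[[0, 0, -10], [0, 0, -35], [0, 0, -70], [35, -11, -100], [70, -22, -130], [100, -32, -155], [125, -40, -180], [150, -48, -202], [177, -55, -202], [177, -55, -202], [177, -55, -202]]' --gripper '[25, 25, 25, 25, 25, 25, 25, 25, 25, 25, 25]'

```text
t: 14.48
tool_pos: [0.45, -0.0486, 0.2497]
ee_rot: [0.0, 0.811, 0.585, 0.0]
force: [-0.9, -0.5, -1.7]
finger_gap: 0.356
grip_force: 30.0
```

```bash
python3 - <<'E'
from h import *
go(.5759,-.0265,.14,120)
p=bot.observe()['tool_pos']
s=np.mean([eyes.capture('side')[0].astype(float) for _ in range(3)],0).astype(np.uint8); _,d=eyes.capture('side')
np.savez('s4.npz',p=s,d=d,pos=bot.observe()['tool_pos'])
u,v=proj('side',[[p[0],p[1],p[2]-.035]])[0].round().astype(int); print(u,v)
cv2.imwrite('pics/p8.png',cv2.resize(s[v-35:v+35,u-45:u+45,::-1],None,fx=8,fy=8,interpolation=cv2.INTER_CUBIC))
E
```

```text
t 14.48 pos [ 0.45   -0.0486  0.2497] psi 71.67 q6 2.2 F [-0.9 -0.5 -1.7] Tz [-0.08  0.09 -0.01] gap 31.0 | xyz [ 60.6 112.4 109.8] rot [ 0.001  0.001 -0.843]
307 136
```

View pics/p8.png

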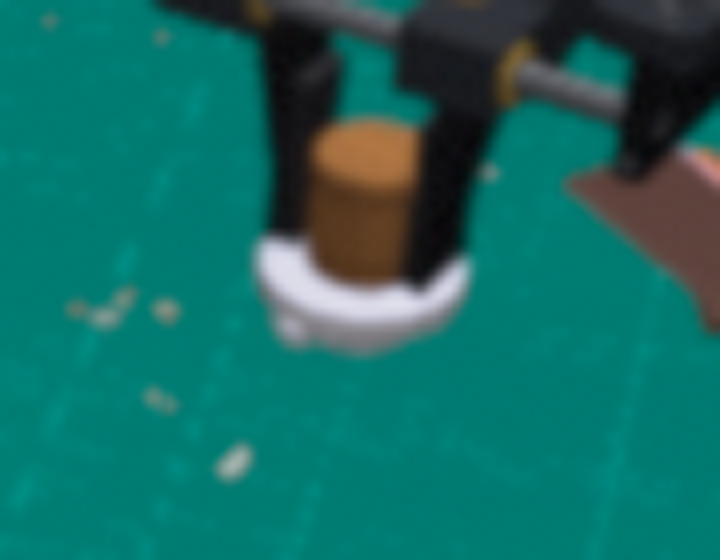

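The lug shows under the disc at about (290,330), left of centre. I'll fit its angle by matching silhouettes.

```bash
cat > lidfit.py <<'E'
from h import *
from scipy.optimize import minimize
K=10
def sil(n,c,zf,th,win):
    u0,v0,w,h=win; M=np.zeros((h*K,w*K),np.uint8)
    def hull(P): 
        p=(proj(n,P)-[u0,v0]+.5)*K; cv2.fillConvexPoly(M,cv2.convexHull(p.astype(np.int32)),255)
    def prism(r0,r1,a,z0,z1):
        return [[c[0]+r*np.cos(t),c[1]+r*np.sin(t),zf+z] for t in a for r in(r0,r1) for z in(z0,z1)]
    f=np.linspace(0,2*np.pi,60)
    hull(prism(17/1e3,17/1e3,f,0,.0115)); hull(prism(.028,.028,f,.0115,.0195))
    for k in(0,180): hull(prism(.017,.0225,np.radians(th+k+np.linspace(-24,24,12)),0,.0045))
    return cv2.resize(M,(w,h),interpolation=cv2.INTER_AREA)/255.
def run(n,img,c,zf,tag):
    u,v=proj(n,[[c[0],c[1],zf+.012]])[0]; win=(int(u)-20,int(v)-4,40,22)
    x=img[win[1]:win[1]+22,win[0]:win[0]+40].astype(float)
    bg=np.median(x[-4:].reshape(-1,3),0); o=np.clip((x[...,0]-bg[0])/(120-bg[0]),0,1)
    best=[]
    for th in range(0,180,4):
        f=lambda p:((sil(n,(c[0]+p[0]/1e3,c[1]+p[1]/1e3),zf,th,win)-o)[4:]**2).sum()
        r=minimize(f,[0,0],method='Nelder-Mead',options=dict(xatol=.1,fatol=.01,initial_simplex=[[0,0],[2,0],[0,2]],maxiter=40)); best.append((r.fun,th,*r.x.round(1)))
    best.sort(); print(tag,[tuple(np.round(b,1)) for b in best[:6]],'worst',round(best[-1][0],1))
if __name__=='__main__':
    D=np.load('s4.npz'); p=D['pos']; run('side',D['p'],p[:2],p[2]-.048,'held')
    run('side',np.load('side0.npz')['p'],(.447,-.2347),0,'table')
E
python3 lidfit.py
```

```text
Traceback (most recent call last):
  File "lidfit.py", line 24, in <module>
    D=np.load('s4.npz'); p=D['pos']; run('side',D['p'],p[:2],p[2]-.048,'held')
                                     ~~~^^^^^^^^^^^^^^^^^^^^^^^^^^^^^^^^^^^^^^
  File "lidfit.py", line 21, in run
    r=minimize(f,[0,0],method='Nelder-Mead',options=dict(xatol=.1,fatol=.01,initial_simplex=[[0,0],[2,0],[0,2]],maxiter=40)); best.append((r.fun,th,*r.x.round(1)))
  File "lidfit.py", line 20, in <lambda>
    f=lambda p:((sil(n,(c[0]+p[0]/1e3,c[1]+p[1]/1e3),zf,th,win)-o)[4:]**2).sum()
                 ~~~^^^^^^^^^^^^^^^^^^^^^^^^^^^^^^^^^^^^^^^^^^^
  File "lidfit.py", line 12, in sil
    for k in(0,180): hull(prism(.017,.0225,np.radians(th+k+np.linspace(-24,24,12)),0,.0045))
                     ~~~~^^^^^^^^^^^^^^^^^^^^^^^^^^^^^^^^^^^^^^^^^^^^^^^^^^^^^^^^^^^^^^^^^^^
  File "lidfit.py", line 7, in hull
    p=(proj(n,P)-[u0,v0]+.5)*K; cv2.fillConvexPoly(M,cv2.convexHull(p.astype(np.int32)),255)
       ~~~~^^^^^
  File "h.py", line 4, in proj
    c=eyes.camera_params(n); K=np.array([[c['fx'],0,c['cx']],[0,c['fy'],c['cy']],[0,0,1]])
ValueError: time passes only in moves, steps and waits
```

```bash
sed -i 's/^from rig import bot, eyes$/from rig import bot, eyes\nfrom functools import lru_cache\ncam=lru_cache(None)(lambda n: eyes.camera_params(n))/; s/c=eyes.camera_params(n); K/c=cam(n); K/' h.py; time python3 lidfit.py
```

```text
held [(np.float64(3.5), np.float64(36.0), np.float64(1.5), np.float64(-0.2)), (np.float64(3.5), np.float64(32.0), np.float64(1.5), np.float64(-0.2)), (np.float64(3.8), np.float64(40.0), np.float64(1.5), np.float64(-0.3)), (np.float64(3.9), np.float64(28.0), np.float64(1.7), np.float64(0.0)), (np.float64(4.3), np.float64(24.0), np.float64(1.5), np.float64(-0.0)), (np.float64(4.3), np.float64(44.0), np.float64(1.7), np.float64(-0.5))] worst 19.4
table [(np.float64(3.2), np.float64(32.0), np.float64(-1.0), np.float64(-0.3)), (np.float64(3.3), np.float64(36.0), np.float64(-1.1), np.float64(-0.4)), (np.float64(3.4), np.float64(28.0), np.float64(-1.3), np.float64(0.1)), (np.float64(3.6), np.float64(40.0), np.float64(-0.8), np.float64(-0.4)), (np.float64(3.6), np.float64(24.0), np.float64(-1.2), np.float64(0.1)), (np.float64(3.9), np.float64(44.0), np.float64(-0.8), np.float64(-0.3))] worst 11.9
real	0m5.244s
user	0m5.760s
sys	0m0.051s
```

Request:
drive_tool --rot '[[0, 0, -0.1], [0, 0, -0.2], [0, 0, -0.3], [0, 0, -0.4], [0, 0, -0.5], [0, 0, -0.6], [0, 0, -0.7], [0, 0, -0.8], [0, 0, -0.897], [0, 0, -0.897], [0, 0, -0.897], [0, 0, -0.897]]' --xyz '[[8, 14, 5], [16, 29, 20], [24, 44, 35], [32, 59, 50], [40, 74, 65], [48, 89, 80], [55, 103, 95], [60.6, 112.4, 108], [60.6, 112.4, 110], [60.6, 112.4, 110], [60.6, 112.4, 110], [60.6, 112.4, 110]]' --gripper '[25, 25, 25, 25, 25, 25, 25, 25, 25, 25, 25, 25]'

```text
t: 15.68
tool_pos: [0.5758, -0.0288, 0.1391]
ee_rot: [-0.0, 0.48, 0.877, -0.0]
force: [-0.1, -0.0, -0.7]
finger_gap: 0.355
grip_force: 30.0
```

```bash
python3 - <<'E'
from lidfit import *
go(.576,-.0267,.118,123)
s,d=eyes.capture('side'); p=bot.observe()['tool_pos']
run('side',s,p[:2],p[2]-.048,'held')
go(.576,-.0267,.118,123)
E
```

```text
t 15.68 pos [ 0.5758 -0.0288  0.1391] psi 122.66 q6 -43.4 F [-0.1 -0.  -0.7] Tz [-0.07 -0.01  0.01] gap 30.9 | xyz [ 1.7  1.3 21.1] rot [-0.    -0.    -0.006]
held [(np.float64(242.4), np.float64(64.0), np.float64(-53.5), np.float64(14.3)), (np.float64(242.5), np.float64(60.0), np.float64(-53.8), np.float64(14.5)), (np.float64(242.7), np.float64(68.0), np.float64(-53.4), np.float64(14.5)), (np.float64(242.7), np.float64(56.0), np.float64(-53.6), np.float64(14.7)), (np.float64(242.9), np.float64(52.0), np.float64(-53.9), np.float64(14.6)), (np.float64(243.2), np.float64(72.0), np.float64(-53.6), np.float64(14.3))] worst 250.3
t 15.73 pos [ 0.576  -0.0286  0.1395] psi 122.7 q6 -43.4 F [ 0.   0.2 -1.1] Tz [-0.11  0.05  0.04] gap 31.1 | xyz [ 1.6  1.  21.5] rot [ 0.     0.    -0.005]
```

Request:
drive_tool --rot '[[0, 0, 0], [0, 0, 0], [0, 0, 0], [0, 0, 0], [0, 0, 0], [0, 0, 0], [0, 0, 0], [0, 0, 0], [0, 0, 0]]' --xyz '[[1.6, 1, 6], [1.6, 1, 13], [1.6, 1, 18], [1.6, 1, 21], [1.6, 1, 23], [1.6, 1, 25], [1.6, 1, 26], [1.6, 1, 27], [1.6, 1, 27]]' --gripper '[25, 25, 25, 25, 25, 25, 25, 25, 25]'

```text
t: 16.48
tool_pos: [0.5759, -0.0261, 0.112]
ee_rot: [0.0, 0.478, 0.878, 0.0]
force: [-0.6, -0.2, -1.3]
finger_gap: 0.357
grip_force: 30.0
```

```bash
python3 - <<'E'
from h import *
go(.576,-.0267,.1045,123)
E
```

```text
t 16.48 pos [ 0.5759 -0.0261  0.112 ] psi 122.89 q6 -43.3 F [-0.6 -0.2 -1.3] Tz [-0.06  0.04 -0.01] gap 31.1 | xyz [-0.6 -0.3  7.5] rot [ 0.     0.    -0.002]
```

No contact 4 mm below the rim, so the lugs are in the gaps. Lowering the rest of the way.

Request:
drive_tool --rot '[[0, 0, 0], [0, 0, 0], [0, 0, 0], [0, 0, 0], [0, 0, 0], [0, 0, 0], [0, 0, 0]]' --xyz '[[-0.3, 0, 1.5], [-0.3, 0, 3], [-0.3, 0, 4.5], [-0.3, 0, 6], [-0.3, 0, 7], [-0.3, 0, 7.5], [-0.3, 0, 7.5]]' --gripper '[25, 25, 25, 25, 25, 25, 25]'

```text
t: 17.07
tool_pos: [0.5761, -0.0263, 0.1046]
ee_rot: [0.0, 0.478, 0.878, -0.0]
force: [-0.7, -0.9, -0.1]
finger_gap: 0.356
grip_force: 30.0
```

```bash
python3 - <<'E'
from h import *
go(.576,-.0267,.1045,123)
E
```

```text
t 17.07 pos [ 0.5761 -0.0263  0.1046] psi 122.89 q6 -43.3 F [-0.7 -0.9 -0.1] Tz [-0.05  0.04  0.02] gap 31.0 | xyz [-0.3 -0.3  0.1] rot [ 0.     0.    -0.002]
```

Request:
drive_tool --rot '[[0, 0, 0.12], [0, 0, 0.24], [0, 0, 0.36], [0, 0, 0.48], [0, 0, 0.6], [0, 0, 0.72], [0, 0, 0.84], [0, 0, 0.96], [0, 0, 1.08], [0, 0, 1.18], [0, 0, 1.26], [0, 0, 1.32]]' --xyz '[[0, 0, 0], [0, 0, 0], [0, 0, 0], [0, 0, 0], [0, 0, 0], [0, 0, 0], [0, 0, 0], [0, 0, 0], [0, 0, 0], [0, 0, 0], [0, 0, 0], [0, 0, 0]]' --gripper '[25, 25, 25, 25, 25, 25, 25, 25, 25, 25, 25, 25]'

```text
t: 18.07
tool_pos: [0.5762, -0.0265, 0.1046]
ee_rot: [0.0, 0.917, 0.399, 0.0]
force: [0.0, -0.3, -1.0]
finger_gap: 0.358
grip_force: 30.0
```

Request:
drive_tool --rot '[[0, 0, 0.06], [0, 0, 0.12], [0, 0, 0.18], [0, 0, 0.24], [0, 0, 0.28], [0, 0, 0.3], [0, 0, 0.3]]' --xyz '[[0, 0, 0], [0, 0, 0], [0, 0, 0], [0, 0, 0], [0, 0, 0], [0, 0, 0], [0, 0, 0]]' --gripper '[25, 25, 25, 25, 25, 25, 25]'

```text
t: 18.65
tool_pos: [0.5764, -0.0264, 0.1048]
ee_rot: [0.0, 0.966, 0.26, 0.0]
force: [0.8, 0.6, 0.3]
finger_gap: 0.358
grip_force: 31.6
```

```bash
python3 - <<'E'
from h import *
go(.576,-.0267,.1045,123-88)
E
```

```text
t 18.65 pos [ 0.5764 -0.0264  0.1048] psi 30.12 q6 49.4 F [0.8 0.6 0.3] Tz [-0.12  0.04  0.78] gap 31.2 | xyz [-0.5  0.   0.3] rot [ 0.001 -0.    -0.085]
```

Tz has risen to 0.78 N·m after about 93° of tool turn, so the lid is at its stop. Releasing and checking.

Request:
drive_tool --rot '[[0, 0, 0], [0, 0, 0], [0, 0, 0], [0, 0, 0], [0, 0, 0], [0, 0, 0], [0, 0, 0], [0, 0, 0], [0, 0, 0], [0, 0, 0], [0, 0, 0]]' --xyz '[[0, 0, 0], [0, 0, 0], [0, 0, 0], [0, 0, 0], [0, 0, -20], [0, 0, -50], [0, 0, -80], [0, 0, -110], [0, 0, -120], [0, 0, -120], [0, 0, -120]]' --gripper '[40, 50, 60, 60, 60, 60, 60, 60, 60, 60, 60]'

```text
t: 19.57
tool_pos: [0.576, -0.0264, 0.2242]
ee_rot: [0.0, 0.966, 0.259, 0.0]
force: [0.4, 0.7, 0.4]
finger_gap: 0.687
grip_force: 0.0
```

```bash
python3 - <<'E'
from h import *
go(.576,-.0267,.1045,123-88)
s,d=eyes.capture('side')
cv2.imwrite('pics/p9.png',cv2.resize(s[140:225,205:295,::-1],None,fx=7,fy=7,interpolation=cv2.INTER_CUBIC))
q=cloud('side',d);w=q[(np.hypot(q[...,0]-.576,q[...,1]+.0267)<.04)&(q[...,2]>.06)&(q[...,2]<.13)]
k=w[w[:,2]>.105]; print('knob top z',np.percentile(k[:,2],[50,95]),((k[:,:2].min(0)+k[:,:2].max(0))/2).round(4))
k=w[(w[:,2]>.071)&(w[:,2]<.081)]; print('disc top',np.percentile(k[:,2],[50,80]),((k[:,:2].min(0)+k[:,:2].max(0))/2).round(4))
E
```

```text
t 19.57 pos [ 0.576  -0.0264  0.2242] psi 30.07 q6 49.5 F [0.4 0.7 0.4] Tz [-0.11  0.14 -0.05] gap 59.8 | xyz [ -0.2   0.3 119.7] rot [ 0.    -0.    -0.086]
knob top z [0.11034125 0.11213417] [ 0.5761 -0.0257]
disc top [0.07612057 0.07737897] [ 0.5763 -0.0243]
```

View pics/p9.png

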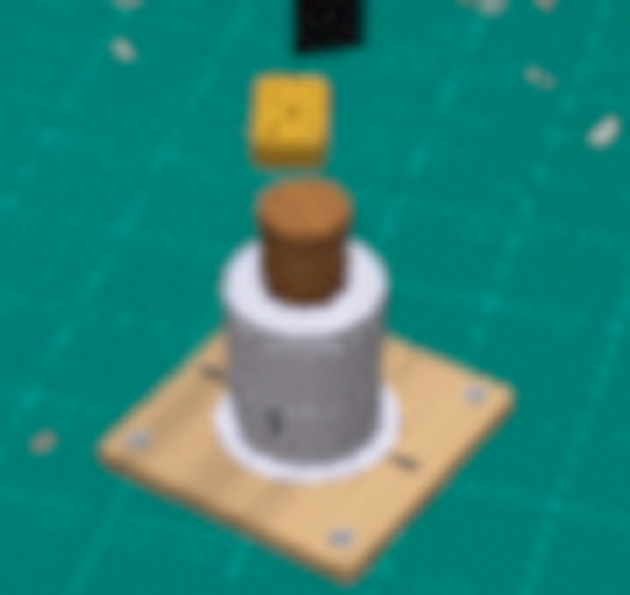

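The jar stands upright and the cup's mark at (272,422) hasn't moved. The disc top is at 76 mm and the knob top at 110 mm, as expected. Handing in.

```bash
python3 -c "
from rig import bot
print(bot.close_job())"
```

```text
the job is handed in; nothing more can be done
None
```

The jar is assembled on the dock and handed in: the cup and lid were each turned clockwise until they reached their stops, the bobbin lies in the cup, and the arm never went near the wax, chalk or clip (about 20 s of the 69 s used; no verdict came back).

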